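Take the focus gauge out from between the spares on the kit board

TASK

The steel gauge block on the kit board is hemmed in between the mains adapter and the clamp block: move both of these out of the way onto the rubber mat, then take the gauge block and lay it flat inside the scribed rectangle of the steel plate, centred and lined up with it. After that put the adapter and the clamp block back on the kit board, each upright where it stood before, let go of everything, and leave the tape, marker and bottle where they are.

Things in the scene. Friction and masses are not known exactly. Their poses are not given: they have to be found in the camera images.
- gauge: Grey steel bar 24 (x) x 60 (y) x 24 (z) mm, 0.27 kg. Origin: centre of its underside; y along its length. It lies in the kit board's middle pocket, underside 4 mm above the board's origin, length along the board's x, end posts at both ends, only 5 to 9 mm free between its long sides and its neighbours. Its upper 14 mm stand above the ledges: grip there across the 24 mm width.
- adapter: Black mains adapter standing on edge, box 75 (x) x 34 (y) x 50 (z) mm, 0.16 kg. Origin: centre of its underside; x along its length, z up. It stands on one of the board's ledges beside the gauge (which side varies), length along the board's x. Grip across the 34 mm; while the gauge is beside it, tips must stay over 14 mm above its underside to clear the gauge.
- clamp_block: Orange block, body 30 (x) x 70 (y) x 28 (z) mm with a 24 mm wide hump to 38 mm height on the -y half, 0.14 kg. Origin: centre of its underside; y along its length, z up. It stands on the other ledge beside the gauge, length along the board's x. Grip across the 30 mm; while the gauge is beside it, tips must stay over 14 mm above its underside to clear the gauge.
- kit_board: Fixed aluminium board 124 (x) x 132 (y) mm. Origin: centre of its underside. Ledges (y = 14 to 66 mm either side, with flush dark pads) are 14 mm above it; the pocket between, 66 (x) x 28 (y) mm, has its floor 4 mm above it. Posts 8 x 20 mm at x = +37 and -37 mm, y = 0, tops at 28 mm. The two spares stand on the ledges at y about +35 and -35 mm, x within 5 mm of 0.
- mat: Fixed dark ribbed rubber mat, 200 (x) x 120 (y) mm, 4 mm thick: the side area. Origin: centre of its underside (top 4 mm above), x along its length. Both spares fit on it end to end with their lengths along x, centred at x = +46 and -46 mm.
- plate: Fixed steel plate on low feet, 120 (x) x 90 (y) mm. Origin: centre of its underside, on the riser; its upper face is 14 mm above. The scribed rectangle, 76 (x) x 40 (y) mm, black lines, is centred on the plate; the gauge's length goes along the plate's x axis.
- riser: Fixed plywood bench riser, 535 (x) x 750 (y) mm, standing over packed goods on the cabinet; all the work is on its top, 140 mm above the robot's base level. Origin: centre of its foot, at base level.
- tape_roll: Bystander: roll of masking tape lying flat, 94 mm across, 24 mm high. Origin: centre of its underside.
- marker: Bystander: black and red marker pen lying flat, 134 mm long (y), 18 mm high. Origin: middle of its length, at the surface.
- bottle: Bystander: white squeeze bottle with a red cap, 57 mm across, 130 mm high. Origin: centre of its underside.

How it is judged (in metres and radians):
On the way, in this order (a step that is already met when the one before it is completed fails the run):
1. the adapter and the clamp block both stand upright on the rubber mat, released (x of adapter in the frame of mat between -0.09 and 0.09 m and y of adapter in the frame of mat between -0.05 and 0.05 m and z of adapter in the frame of mat between 0 and 0.009 m and angle between each of adapter, clamp_block's own z axis and vertical below 0.12 rad and contact force between the fingers and adapter below 0.1 N and linear speed of each of adapter, clamp_block below 0.02 m/s and x of clamp_block in the frame of mat between -0.09 and 0.09 m and y of clamp_block in the frame of mat between -0.05 and 0.05 m and z of clamp_block in the frame of mat between 0 and 0.009 m and contact force between the fingers and clamp_block below 0.1 N), for 0.2 s.
2. the gauge block lies in the scribed rectangle of the steel plate, released (horizontal distance between gauge and plate below 0.012 m and z of gauge in the frame of plate between 0.01 and 0.018 m and angle between the y axis of gauge and the x axis of plate, either way round below 0.2 rad and angle between gauge's own z axis and vertical below 0.12 rad and contact force between the fingers and gauge below 0.1 N and linear speed of gauge below 0.02 m/s), for 0.2 s.
At the end, for the whole second after the job is handed in: Gauge flat on the plate within 12 mm of the rectangle's centre and 0.2 rad of its length; adapter and clamp block upright on the kit board, each within 12 mm of where it stood at the start and 0.2 rad of the board's x direction; all released and at rest (all of step 2 and distance of each of adapter, clamp_block from where it was at the start of the episode below 0.012 m and angle between the x axis of adapter and the x axis of kit_board, either way round below 0.2 rad and angle between each of adapter, clamp_block's own z axis and vertical below 0.12 rad and contact force between the fingers and adapter below 0.1 N and linear speed of each of adapter, clamp_block below 0.02 m/s and angle between the y axis of clamp_block and the x axis of kit_board, either way round below 0.2 rad and contact force between the fingers and clamp_block below 0.1 N); the robot touches nothing.
It fails at once if the tape roll is moved more than 25 mm (distance of tape_roll from where it was at the start of the episode above 0.025 m).
It fails at once if the marker is moved more than 25 mm (distance of marker from where it was at the start of the episode above 0.025 m).
It fails at once if the bottle is moved more than 25 mm (distance of bottle from where it was at the start of the episode above 0.025 m).
It also fails if it takes over 136 s, if anything falls off the work surface, if the arm or the gripper's body presses on something with over 40 N, if the wrist force passes 120 N, or if a joint passes its speed limit or range.

ROBOT

A 7-joint arm with a two-finger parallel gripper is mounted at the origin on a cart in front of the work surface, level with it; the furniture and walls round the work are solid. World frame = base frame: x ahead of the robot, y to its left, z up, the work surface at z = 0. Lengths are in mm, angles in rad, forces in N, time in s.
With the tool pointing down it reaches from about 400 to 850 mm from the base axis. Payload 4.5 kg.
Tool frame: the origin (TCP) lies at the centre of the arm's flange, where the gripper is bolted on; the fingertips stand 166 mm ahead of it and the grasp point (between the pads) lies 147 mm ahead of it (arm.nose_length is the z of the fingertips in the tool frame, in mm); z points along the fingers, y is the line along which they close (so a half turn about z gives the same grasp; the last joint's range is limited). The gripper opens to 88 mm and grips with 3 to 60 N. Pads are 18 mm wide; open, the fingers measure 123 mm over their backs; the gripper's body (75 mm by 187 mm) begins 45 mm behind the grasp point.
Start: joints at [-1.255, 0.689, -0.195, 1.565, 0.157, 0.902, -0.215], TCP at [173.781, 600.365, 404.743] pointing down, gripper open.
Joint ranges: [-3.01, 3.01], [-0.46, 2.08], [-1.47, 1.51], [0.13, 2.56], [-1, 4.14], [0.04, 2.09], [-2.66, 2.66]. Speed limits (rad/s): [2.57, 2.57, 3.14, 3.14, 3.14, 3.14, 3.14].

INTERFACE

Orientations are given as a unit quaternion [x, y, z, w].
In Python, from station import arm, cams, job_done gives the robot as it stands. The module is installed in compiled form; this text tells all that it offers.
- The arm moves only by the tool step_arm, never from a script. Its argument "rows" is a list of rows, each an object with "translation": the shift along the tool's x, y, z in mm, a list of three; "yaw": the turn about the tool's z in degrees. In form: [{"translation": [dx, dy, dz], "yaw": yaw}, ...]. A call has 1 to 12 rows; each row is the pose to reach, as a shift and turn from the pose commanded when the call began, along the tool's axes at that moment; what a row does not reach only later rows make up. A row lasts 1/10 s, in which the tool goes at most 50 mm and 8.59 degrees, less where a joint would pass 70% of its speed; a pose out of reach is approached as far as the arm can. A call with a gripper value outside its range is refused whole. "fingers" is the finger opening in mm, from 0 to 88.1, set as the call begins (left out, the last holds). The fingers move at their own pace and stop on an object; "grip_force" is the grip in N (left out, the last holds). Time passes only in rows, so rows that repeat a pose let the fingers close. It gives the time, the measured TCP pose, the force, the opening and the grip force at its end, in the units of the state.
- arm.get_obs(): the state, without advancing time (a new reading comes with each control period).
- cams.grab_frame(name): name is "side" or "top" or "wrist"; returns (picture, depth): 480x640x3 uint8, blue, green, red; 480x640 float32, mm along the optical axis (not along the pixel's ray), 0 where there is no reading.
- cams.get_calibration(name): a dict with "camera_matrix" (3x3 intrinsics, pixels), "dist" ([k1, k2, p1, p2, k3] as OpenCV has them; the pictures are not rectified), "T" (4x4, takes a point from camera to world coordinates). Camera axes: x right, y down, z forward; pixel columns grow to the right and rows downward; lengths in mm; the calibration is good to about 2 mm. A picture is of the moment at which its call begins: read the wrist's pose just before it. get_calibration takes no time and is no camera call; for the wrist camera it gives the pose at the moment of the call.
- job_done(): hands the job in; it is judged then, once.
The state is a dict: "time_s": time; "q": joint angles; "joint_velocities": joint speeds; "tau": joint torques, N m; "eef_pos": TCP position; "tool_rot": TCP orientation; "contact_force": force on the tool from outside, world axes, zero at the start; "torque": the same for the moment, N m; "width": finger opening in mm; "finger_force": force on a finger pad.
Only numpy, scipy, OpenCV 4.12 (cv2) and the standard library are available. Lean on these libraries where they do the work, as an engineer would, in place of code of your own. Each camera call takes 0.05 s, during which the arm holds its last target. There are 200 camera calls.

## Working session

There is one attempt and no reset: what is moved stays moved. The work goes in short steps, Python scripts to look and compute and a tool call to move; the robot and the scene stay as the last step left them, time stands still between calls to the robot, and variables do not carry over. Pictures are saved under pics/ and viewed, at most 14 in all, crops included, and the job is handed in when it is done.

Besides the shell and the picture viewer there is one more tool, called by a JSON object that holds its "name" and its "arguments". step_arm: Moves the arm, as the interface text tells. Its arguments: {"type":"object","properties":{"rows":{"type":"array","items":{"type":"object","properties":{"translation":{"type":"array","items":{"type":"number"}},"yaw":{"type":"number"}}}},"fingers":{"type":"number"},"grip_force":{"type":"number"}},"required":["rows"]}

```bash
mkdir -p pics; python3 - <<'E'
from station import arm,cams
import cv2,numpy as np
o=arm.get_obs();print({k:np.round(v,3) for k,v in o.items()})
for n in("top","side","wrist"):
    p,d=cams.grab_frame(n);c=cams.get_calibration(n)
    cv2.imwrite(f"pics/{n}0.png",p);np.savez(f"{n}0.npz",p=p,d=d,K=c["camera_matrix"],D=c["dist"],T=c["T"])
    print(n,np.round(c["T"],3).tolist())
E
```

```text
{'time_s': np.float64(0.0), 'q': array([-1.255,  0.69 , -0.195,  1.566,  0.157,  0.902, -0.215]), 'joint_velocities': array([ 0.001, -0.   , -0.001,  0.   , -0.   ,  0.001, -0.   ]), 'tau': array([-0.0000e+00, -5.2757e+01, -1.2670e+00, -1.5343e+01, -5.3000e-02,
        7.0000e-03,  0.0000e+00]), 'eef_pos': array([173.754, 600.013, 403.908]), 'tool_rot': array([ 0.14 ,  0.99 , -0.001, -0.   ]), 'contact_force': array([0.172, 0.329, 0.816]), 'torque': array([ 0.058, -0.01 ,  0.006]), 'finger_force': np.float64(0.0), 'width': np.float64(87.775)}
top [[-0.01, -0.992, 0.123, 466.2], [-1.0, 0.011, 0.003, 34.227], [-0.005, -0.123, -0.992, 1056.125], [0.0, 0.0, 0.0, 1.0]]
side [[-0.935, -0.228, 0.271, 315.736], [-0.354, 0.57, -0.742, 811.372], [0.015, -0.789, -0.614, 756.269], [0.0, 0.0, 0.0, 1.0]]
wrist [[0.277, 0.917, 0.288, 99.297], [0.961, -0.264, -0.084, 621.492], [-0.001, 0.3, -0.954, 382.719], [0.0, 0.0, 0.0, 1.0]]
```

View pics/top0.png

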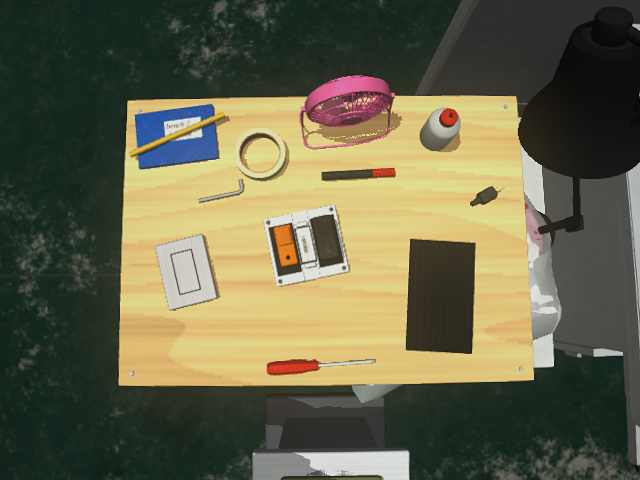

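The top view shows the board at about (307,245), with the orange clamp at (285,244) and the black adapter at (327,240). The plate is at (187,272), the mat at (441,296), and the tape, marker and bottle lie behind them.

```bash
cat > h.py <<'E'
import cv2,numpy as np
from station import arm,cams
def world(d,K,D,T):
    v,u=np.mgrid[0:480,0:640]
    n=cv2.undistortPoints(np.stack([u,v],-1).reshape(-1,1,2).astype(np.float64),K,np.array(D)).reshape(480,640,2)
    P=np.dstack([n*d[...,None],d]); return P@T[:3,:3].T+T[:3,3]
def onplane(px,z,K,D,T):
    n=cv2.undistortPoints(np.array(px,float).reshape(-1,1,2),K,np.array(D)).reshape(-1,2)
    r=np.c_[n,np.ones(len(n))]@T[:3,:3].T
    return T[:3,3]+r*((z-T[2,3])/r[:,2])[:,None]
def rect(xy):
    (c,s,a)=cv2.minAreaRect(np.array(xy,np.float32)); 
    if s[0]<s[1]: s=s[::-1]; a+=90
    return np.round(c,1),np.round(s,1),round((a+90)%180-90,1)   # a: long-axis dir from +x, deg
def biggest(m):
    n,l,s,c=cv2.connectedComponentsWithStats(m.astype(np.uint8)); return l==1+np.argmax(s[1:,4])
E
python3 - <<'E'
from h import *
z=np.load("top0.npz");p=z['p'];c=(z['K'],z['D'],z['T']);W=world(z['d'],*c)
v,u=np.mgrid[0:480,0:640]
hsv=cv2.cvtColor(p,cv2.COLOR_BGR2HSV)
box=lambda a,b,e,f:(u>a)&(u<b)&(v>e)&(v<f)
print("riser z",np.median(W[...,2][box(340,400,200,230)]),"full z")
def rep(n,m,zz):
    m=biggest(m); q=onplane(np.c_[u[m],v[m]],zz,*c)[:,:2]; print(n,m.sum(),"img",rect(q),"z",np.round(np.percentile(W[m][:,2],[5,50,95]),1),"depthxy",rect(W[m][:,:2]))
b=box(255,360,195,295)
Z=W[...,2]
rep("adapter",b&(Z>195),204)
rep("clamp hump",b&(hsv[...,1]>150)&(hsv[...,0]<16)&(Z>187)&(Z<198),192)
rep("clamp",b&(hsv[...,1]>150)&(hsv[...,0]<16)&(Z>176),184)
rep("board",b&(Z>148),154)
rep("mat",box(395,490,230,365)&(hsv[...,2]<70),144)
rep("plate",box(145,230,225,320)&(Z>148),154)
rep("rect",box(168,206,246,298)&(hsv[...,2]<150),154)
s=p[190:300,140:370];cv2.imwrite("pics/c1.png",cv2.resize(s,None,fx=3.4,fy=3.4,interpolation=cv2.INTER_CUBIC))
E
```

```text
riser z 139.52995548177023 full z
adapter 872 img (array([564.3,  12.4]), array([74.8, 34.2]), 11.3) z [199.8 203.2 205.7] depthxy (array([534.7,  12.1]), array([136.7,  44.9]), 0.3)
clamp hump 240 img (array([567.9,  83.5]), array([30.2, 23.6]), 11.1) z [189.  191.6 194. ] depthxy (array([568.3,  83.6]), array([30.2, 23.6]), 11.3)
clamp 665 img (array([553.4,  80.4]), array([69.3, 29.5]), 11.1) z [179.  182.5 193.3] depthxy (array([524.3,  71.3]), array([133.2,  35.3]), 17.6)
board 4986 img (array([555.9,  46.9]), array([133.8, 124.4]), -78.7) z [151.3 155.6 204.2] depthxy (array([542.4,  43. ]), array([152.9, 132.2]), 11.2)
mat 7194 img (array([ 463.2, -196.3]), array([198.5, 118.8]), -4.0) z [141.  143.6 146.3] depthxy (array([ 470.3, -112.8]), array([292.4, 198.5]), 85.4)
plate 3295 img (array([510.9, 259.8]), array([118.6,  90.7]), 14.2) z [150.8 153.5 156.1] depthxy (array([518.6, 175.7]), array([272.7, 129.3]), -85.0)
rect 157 img (array([511. , 261.1]), array([75.7, 40.9]), 14.3) z [151.  153.8 156.4] depthxy (array([509. , 161.9]), array([257. ,  80.6]), 88.9)
```

View pics/c1.png

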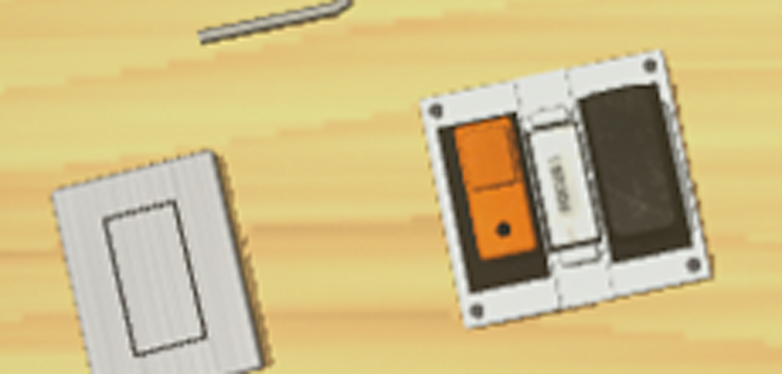

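View pics/side0.png

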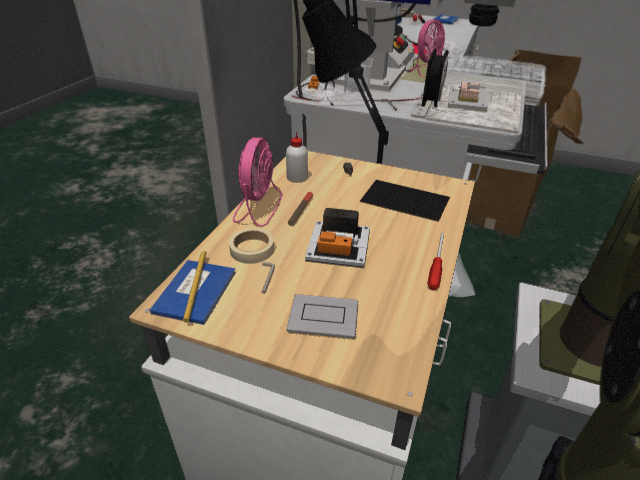

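Sizes and heights match the description: adapter 74.8x34.2, rectangle 75.7x40.9, mat 198x119. The side view confirms the layout. Next I move above the adapter.

```bash
cat >> h.py <<'E'
def plan(x,y,tipz,ang=None):
    """shift in tool axes + yaw (deg) to bring the tips to x,y,tipz with closing line at world angle ang"""
    from scipy.spatial.transform import Rotation as Ro
    o=arm.get_obs(); R=Ro.from_quat(o['tool_rot']).as_matrix(); t=R.T@(np.array([x,y,tipz+166.])-o['eef_pos'])
    cur=np.degrees(np.arctan2(R[1,1],R[0,1])); yaw=0 if ang is None else -((ang-cur+90)%180-90)
    print("t",round(float(o['time_s']),1),"shift",np.round(t,1),"yaw",round(yaw,1),"cur",round(cur,1),"pos",np.round(o['eef_pos'],1),"w",round(float(o['width']),1),"q7",round(o['q'][6],2),"F",np.round(o['contact_force'],1))
E
python3 -c "
from h import *
plan(564.3,12.4,260,101.2)"
```

```text
t 0.1 shift [-538.5 -456.   -21.2] yaw -27.3 cur 73.9 pos [173.8 600.1 404.1] w 88.0 q7 -0.22 F [-0.2 -0.3  0.2]
```

{"name": "step_arm", "arguments": {"rows": [{"translation": [-42,-35,-20],"yaw": -3},{"translation": [-84,-70,-21],"yaw": -6},{"translation": [-126,-105,-21],"yaw": -9},{"translation": [-168,-140,-21],"yaw": -12},{"translation": [-205,-175,-21],"yaw": -15},{"translation": [-240,-205,-21],"yaw": -18},{"translation": [-275,-235,-21],"yaw": -21},{"translation": [-310,-265,-21],"yaw": -24},{"translation": [-345,-295,-21],"yaw": -27.3},{"translation": [-380,-325,-21],"yaw": -27.3},{"translation": [-410,-350,-21],"yaw": -27.3},{"translation": [-410,-350,-21],"yaw": -27.3}]}}

```text
time_s: 1.35
eef_pos: [473.3, 143.7, 425.1]
tool_rot: [-0.091, 0.996, -0.002, 0.0]
contact_force: [-1.1, -0.1, 0.3]
width: 88.1
finger_force: 0.0
```

```bash
python3 -c "
from h import *
plan(564.3,12.4,260,101.2)"
```

```text
t 1.4 shift [ -65.6 -145.7   -0.3] yaw -0.7 cur 100.5 pos [473.3 143.7 425.1] w 88.1 q7 1.08 F [-1.1 -0.1  0.3]
```

{"name": "step_arm", "arguments": {"rows": [{"translation": [-20,-40,0],"yaw": -0.7},{"translation": [-40,-85,0],"yaw": -0.7},{"translation": [-60,-125,0],"yaw": -0.7},{"translation": [-65.6,-145.7,0],"yaw": -0.7},{"translation": [-65.6,-145.7,0],"yaw": -0.7},{"translation": [-65.6,-145.7,0],"yaw": -0.7}]}}

```text
time_s: 1.95
eef_pos: [562.3, 21.0, 425.4]
tool_rot: [-0.104, 0.995, 0.001, -0.001]
contact_force: [-0.4, 0.6, -0.1]
width: 88.0
finger_force: 0.0
```

```bash
python3 - <<'E'
from h import *
plan(564.3,12.4,174,101.2)
c=cams.get_calibration("wrist");p,d=cams.grab_frame("wrist");c=(c["camera_matrix"],c["dist"],c["T"])
cv2.imwrite("pics/w1.png",p);W=world(d,*c);Z=W[...,2];hsv=cv2.cvtColor(p,cv2.COLOR_BGR2HSV)
v,u=np.mgrid[0:480,0:640]
near=(d>0)&(abs(W[...,0]-556)<90)&(abs(W[...,1]-47)<90)
def rep(n,m):
    m=biggest(m);print(n,m.sum(),rect(W[m][:,:2]),np.median(W[m][:,2]))
rep("adapter",near&(abs(Z-204)<4))
rep("hump",near&(abs(Z-192)<3)&(hsv[...,1]>150))
rep("clampbody",near&(abs(Z-182)<3)&(hsv[...,1]>150))
rep("gauge",near&(abs(Z-168)<3)&(hsv[...,1]<120))
E
```

```text
t 1.9 shift [-0.3 -9.  85.4] yaw 0.7 cur 101.9 pos [562.3  21.  425.4] w 88.0 q7 1.38 F [-0.4  0.6 -0.1]
adapter 6242 (array([565.4,   9.9]), array([73.8, 33.6]), 10.9) 202.5694389209416
hump 1408 (array([569. ,  81.2]), array([29.5, 24. ]), 10.1) 190.88002225115733
clampbody 2637 (array([554.2,  78.3]), array([68.7, 29.8]), 11.2) 180.62924363921363
gauge 2876 (array([557. ,  43.6]), array([59.9, 24.1]), 11.2) 166.80566265617776
```

View pics/w1.png

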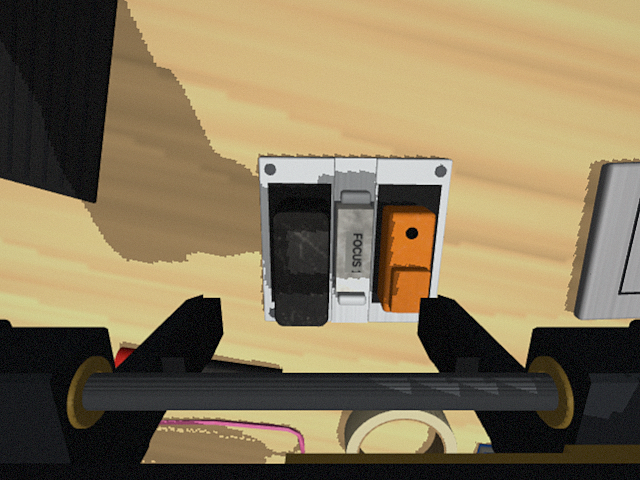

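The wrist view shows the black adapter at (300,265), the gauge at (353,250), the clamp at (410,260), and the fan and tape beyond. Relative spacings fit. The arm was still settling, so I correct the height and position and measure again.

{"name": "step_arm", "arguments": {"rows": [{"translation": [0,0,20],"yaw": 0},{"translation": [0,0,20],"yaw": 0},{"translation": [0,0,20],"yaw": 0},{"translation": [0,0,20],"yaw": 0}], "fingers": 52, "grip_force": 25}}

```text
time_s: 2.4
eef_pos: [562.8, 20.9, 406.4]
tool_rot: [-0.104, 0.995, 0.0, 0.0]
contact_force: [-0.7, -0.4, 0.9]
width: 58.1
finger_force: 0.0
```

```bash
cat >> h.py <<'E'
def look(box,tests,save=None):
    c=cams.get_calibration("wrist");p,d=cams.grab_frame("wrist");c=(c["camera_matrix"],c["dist"],c["T"])
    if save: cv2.imwrite(save,p)
    W=world(d,*c);Z=W[...,2];s=cv2.cvtColor(p,cv2.COLOR_BGR2HSV)[...,1]
    near=(d>0)&(np.hypot(W[...,0]-box[0],W[...,1]-box[1])<box[2])
    for n,z,lo,hi in tests:
        m=near&(abs(Z-z)<4)&(s>=lo)&(s<=hi)
        if m.any(): m=biggest(m);print(n,m.sum(),rect(W[m][:,:2]),round(float(np.median(W[m][:,2])),1))
E
python3 - <<'E'
from h import *
look((556,47,100),[("adapter",203,0,255),("clamp",181,150,255),("gauge",167,0,120)])
plan(564.8,11.2,172,101.2)
E
```

```text
adapter 7537 (array([565.1,   9.9]), array([74.2, 33.8]), 11.2) 202.5
clamp 3122 (array([545.4,  76.5]), array([51.4, 30.1]), 11.5) 180.6
gauge 3391 (array([557.2,  43.7]), array([60.6, 24.1]), 11.2) 166.8
t 2.5 shift [ 0.2 -9.7 68.5] yaw 0.7 cur 101.9 pos [562.9  20.6 406.5] w 54.4 q7 1.37 F [ 0.   0.2 -0.6]
```

{"name": "step_arm", "arguments": {"rows": [{"translation": [0.2,-9.7,20],"yaw": 0.7},{"translation": [0.2,-9.7,40],"yaw": 0.7},{"translation": [0.2,-9.7,55],"yaw": 0.7},{"translation": [0.2,-9.7,62],"yaw": 0.7},{"translation": [0.2,-9.7,68],"yaw": 0.7},{"translation": [0.2,-9.7,68],"yaw": 0.7},{"translation": [0.2,-9.7,68],"yaw": 0.7},{"translation": [0.2,-9.7,68],"yaw": 0.7}]}}

```text
time_s: 3.25
eef_pos: [564.9, 10.5, 338.4]
tool_rot: [-0.097, 0.995, 0.0, 0.001]
contact_force: [1.0, 0.1, -0.1]
width: 52.0
finger_force: 0.0
```

```bash
python3 -c "
from h import *
plan(564.8,11.2,172,101.2)"
```

```text
t 3.2 shift [-0.   0.7  0.4] yaw -0.0 cur 101.2 pos [564.9  10.5 338.4] w 52.0 q7 1.33 F [ 1.   0.1 -0.1]
```

Good. I close on it.

{"name": "step_arm", "arguments": {"rows": [{"translation": [0,0.5,0],"yaw": 0},{"translation": [0,0.5,0],"yaw": 0},{"translation": [0,0.5,0],"yaw": 0},{"translation": [0,0.5,0],"yaw": 0},{"translation": [0,0.5,0],"yaw": 0},{"translation": [0,0.5,0],"yaw": 0},{"translation": [0,0.5,0],"yaw": 0},{"translation": [0,0.5,0],"yaw": 0}], "fingers": 25, "grip_force": 20}}

```text
time_s: 4.05
eef_pos: [564.6, 10.8, 338.0]
tool_rot: [-0.097, 0.995, -0.0, 0.0]
contact_force: [-0.3, -0.4, 5.7]
width: 33.9
finger_force: 20.0
```

```bash
python3 -c "
from h import *
plan(564.8,11.2,262,101.2)"
```

```text
t 4.0 shift [ -0.3   0.3 -90. ] yaw -0.0 cur 101.2 pos [564.6  10.8 338. ] w 33.9 q7 1.33 F [-0.3 -0.4  5.7]
```

{"name": "step_arm", "arguments": {"rows": [{"translation": [0,0,-5],"yaw": 0},{"translation": [0,0,-15],"yaw": 0},{"translation": [0,0,-30],"yaw": 0},{"translation": [0,0,-50],"yaw": 0},{"translation": [0,0,-70],"yaw": 0},{"translation": [0,0,-85],"yaw": 0},{"translation": [0,0,-90],"yaw": 0},{"translation": [0,0,-90],"yaw": 0},{"translation": [0,0,-90],"yaw": 0}]}}

```text
time_s: 4.95
eef_pos: [564.2, 10.8, 427.0]
tool_rot: [-0.097, 0.995, 0.0, -0.001]
contact_force: [-0.3, 0.2, -1.5]
width: 33.6
finger_force: 20.0
```

```bash
python3 -c "
from h import *
plan(509,-199.5,262,86)"
```

```text
t 5.0 shift [  94.9 -195.6   -0.8] yaw 15.2 cur 101.2 pos [564.2  10.8 427. ] w 33.6 q7 1.39 F [-0.3  0.2 -1.5]
```

{"name": "step_arm", "arguments": {"rows": [{"translation": [8,-16,0],"yaw": 1},{"translation": [20,-42,0],"yaw": 3},{"translation": [34,-70,0],"yaw": 5},{"translation": [48,-98,0],"yaw": 8},{"translation": [62,-126,0],"yaw": 11},{"translation": [76,-154,0],"yaw": 13},{"translation": [88,-180,0],"yaw": 15.2},{"translation": [94.9,-195.6,0],"yaw": 15.2},{"translation": [94.9,-195.6,0],"yaw": 15.2},{"translation": [94.9,-195.6,0],"yaw": 15.2},{"translation": [94.9,-195.6,0],"yaw": 15.2}]}}

```text
time_s: 6.05
eef_pos: [509.4, -198.1, 427.5]
tool_rot: [0.034, 0.999, 0.001, -0.0]
contact_force: [1.0, 0.4, -0.6]
width: 33.4
finger_force: 20.0
```

```bash
python3 -c "
from h import *
plan(509,-199.5,163,86)"
```

```text
t 6.0 shift [ 0.3 -1.5 98.5] yaw 0.1 cur 86.1 pos [ 509.4 -198.1  427.5] w 33.4 q7 1.55 F [ 1.   0.4 -0.6]
```

{"name": "step_arm", "arguments": {"rows": [{"translation": [0.3,-1.5,20],"yaw": 0},{"translation": [0.3,-1.5,45],"yaw": 0},{"translation": [0.3,-1.5,68],"yaw": 0},{"translation": [0.3,-1.5,84],"yaw": 0},{"translation": [0.3,-1.5,93],"yaw": 0},{"translation": [0.3,-1.5,97],"yaw": 0},{"translation": [0.3,-1.5,99],"yaw": 0},{"translation": [0.3,-1.5,99],"yaw": 0},{"translation": [0.3,-1.5,99],"yaw": 0}]}}

```text
time_s: 6.95
eef_pos: [509.1, -200.9, 329.4]
tool_rot: [0.035, 0.999, -0.0, 0.001]
contact_force: [-0.2, -0.7, -0.9]
width: 34.1
finger_force: 20.0
```

{"name": "step_arm", "arguments": {"rows": [{"translation": [0,0,0],"yaw": 0},{"translation": [0,0,0],"yaw": 0},{"translation": [0,0,0],"yaw": 0},{"translation": [0,0,0],"yaw": 0},{"translation": [0,0,0],"yaw": 0}], "fingers": 56}}

```text
time_s: 7.45
eef_pos: [508.9, -200.9, 328.7]
tool_rot: [0.035, 0.999, 0.0, 0.0]
contact_force: [-0.5, 0.7, 0.4]
width: 55.8
finger_force: 0.0
```

{"name": "step_arm", "arguments": {"rows": [{"translation": [0,0,-10],"yaw": 0},{"translation": [0,0,-30],"yaw": 0},{"translation": [0,0,-55],"yaw": 0},{"translation": [0,0,-80],"yaw": 0},{"translation": [0,0,-95],"yaw": 0},{"translation": [0,0,-95],"yaw": 0},{"translation": [0,0,-95],"yaw": 0}]}}

```text
time_s: 8.15
eef_pos: [508.7, -200.9, 423.8]
tool_rot: [0.035, 0.999, -0.0, 0.0]
contact_force: [-0.5, -0.5, -0.3]
width: 55.8
finger_force: 0.0
```

```bash
python3 -c "
from h import *
look((509,-199,60),[('adapter',194,0,255)])
plan(553.8,79.4,258,101.2)"
```

```text
adapter 5821 (array([ 510. , -201.4]), array([74.2, 33.5]), -4.0) 192.6
t 8.2 shift [-25.4 282.8  -0.8] yaw -15.2 cur 86.0 pos [ 508.5 -200.9  423.2] w 55.6 q7 1.55 F [-0.9  0.5 -0.4]
```

{"name": "step_arm", "arguments": {"rows": [{"translation": [-2,20,0],"yaw": -1},{"translation": [-6,55,0],"yaw": -3},{"translation": [-9,95,0],"yaw": -6},{"translation": [-12,135,0],"yaw": -9},{"translation": [-16,175,0],"yaw": -12},{"translation": [-20,215,0],"yaw": -14},{"translation": [-23,250,0],"yaw": -15.2},{"translation": [-25,275,0],"yaw": -15.2},{"translation": [-25.4,282.5,0],"yaw": -15.2},{"translation": [-25.4,282.5,0],"yaw": -15.2},{"translation": [-25.4,282.5,0],"yaw": -15.2}], "fingers": 50}}

```text
time_s: 9.3
eef_pos: [554.0, 77.3, 423.0]
tool_rot: [-0.096, 0.995, -0.001, -0.001]
contact_force: [0.4, -0.8, 0.2]
width: 50.5
finger_force: 0.0
```

```bash
python3 -c "
from h import *
look((556,47,100),[('clamp',181,150,255),('gauge',167,0,120)])
plan(553.8,79.2,171,101.2)"
```

```text
clamp 2886 (array([553.8,  78.6]), array([68.6, 30. ]), 11.5) 180.6
gauge 3015 (array([556.9,  43.7]), array([60. , 24.1]), 11.3) 166.8
t 9.3 shift [-0.3  2.4 86.2] yaw -0.2 cur 101.0 pos [554.1  76.9 423.2] w 49.9 q7 1.26 F [1.3 0.4 0.5]
```

{"name": "step_arm", "arguments": {"rows": [{"translation": [0,2.4,20],"yaw": -0.2},{"translation": [0,2.4,45],"yaw": -0.2},{"translation": [0,2.4,65],"yaw": -0.2},{"translation": [0,2.4,78],"yaw": -0.2},{"translation": [0,2.4,85],"yaw": -0.2},{"translation": [0,2.4,86],"yaw": -0.2},{"translation": [0,2.4,86],"yaw": -0.2}]}}

```text
time_s: 10.05
eef_pos: [553.9, 81.3, 338.2]
tool_rot: [-0.099, 0.995, 0.0, 0.0]
contact_force: [-0.0, 0.3, -0.1]
width: 49.8
finger_force: 0.0
```

{"name": "step_arm", "arguments": {"rows": [{"translation": [0,0,0],"yaw": 0},{"translation": [0,0,0],"yaw": 0},{"translation": [0,0,0],"yaw": 0},{"translation": [0,0,0],"yaw": 0},{"translation": [0,0,0],"yaw": 0},{"translation": [0,0,0],"yaw": 0},{"translation": [0,0,0],"yaw": 0}], "fingers": 20, "grip_force": 20}}

```text
time_s: 10.75
eef_pos: [553.9, 81.3, 338.3]
tool_rot: [-0.099, 0.995, -0.0, 0.001]
contact_force: [-0.9, -1.8, 5.4]
width: 29.7
finger_force: 20.0
```

{"name": "step_arm", "arguments": {"rows": [{"translation": [0,0,-5],"yaw": 0},{"translation": [0,0,-15],"yaw": 0},{"translation": [0,0,-30],"yaw": 0},{"translation": [0,0,-50],"yaw": 0},{"translation": [0,0,-70],"yaw": 0},{"translation": [0,0,-85],"yaw": 0},{"translation": [0,0,-90],"yaw": 0},{"translation": [0,0,-90],"yaw": 0}]}}

```text
time_s: 11.55
eef_pos: [553.7, 81.6, 428.4]
tool_rot: [-0.099, 0.995, 0.0, 0.001]
contact_force: [0.1, -0.3, -1.9]
width: 30.0
finger_force: 20.0
```

```bash
python3 -c "
from h import *
plan(417.5,-193.1,261,86)"
```

```text
t 11.6 shift [ 187.6 -242.5    1.1] yaw 15.4 cur 101.4 pos [553.7  81.6 428.4] w 30.0 q7 1.26 F [ 0.1 -0.3 -1.9]
```

{"name": "step_arm", "arguments": {"rows": [{"translation": [12,-16,0],"yaw": 1},{"translation": [30,-40,0],"yaw": 3},{"translation": [52,-68,0],"yaw": 5},{"translation": [74,-96,0],"yaw": 7},{"translation": [96,-124,0],"yaw": 9},{"translation": [118,-152,0],"yaw": 11},{"translation": [140,-180,0],"yaw": 13},{"translation": [160,-206,0],"yaw": 15.4},{"translation": [178,-230,0],"yaw": 15.4},{"translation": [187.6,-242.5,0],"yaw": 15.4},{"translation": [187.6,-242.5,0],"yaw": 15.4},{"translation": [187.6,-242.5,0],"yaw": 15.4}]}}

```text
time_s: 12.75
eef_pos: [417.6, -192.6, 427.3]
tool_rot: [0.035, 0.999, 0.001, -0.0]
contact_force: [-0.7, 0.1, -0.3]
width: 29.4
finger_force: 20.0
```

```bash
python3 -c "
from h import *
plan(417.5,-193.1,162.5,86)"
```

```text
t 12.8 shift [ 0.  -0.6 98.8] yaw -0.0 cur 86.0 pos [ 417.6 -192.6  427.3] w 29.4 q7 1.58 F [-0.7  0.1 -0.3]
```

{"name": "step_arm", "arguments": {"rows": [{"translation": [0,0,20],"yaw": 0},{"translation": [0,0,45],"yaw": 0},{"translation": [0,0,68],"yaw": 0},{"translation": [0,0,84],"yaw": 0},{"translation": [0,0,93],"yaw": 0},{"translation": [0,0,97],"yaw": 0},{"translation": [0,0,98.8],"yaw": 0},{"translation": [0,0,98.8],"yaw": 0},{"translation": [0,0,98.8],"yaw": 0}]}}

```text
time_s: 13.65
eef_pos: [417.8, -193.2, 329.5]
tool_rot: [0.035, 0.999, -0.0, 0.001]
contact_force: [-0.7, -0.6, -1.1]
width: 29.6
finger_force: 20.0
```

{"name": "step_arm", "arguments": {"rows": [{"translation": [0,0,0],"yaw": 0},{"translation": [0,0,0],"yaw": 0},{"translation": [0,0,0],"yaw": 0},{"translation": [0,0,0],"yaw": 0},{"translation": [0,0,0],"yaw": 0}], "fingers": 54}}

```text
time_s: 14.15
eef_pos: [417.5, -193.2, 328.9]
tool_rot: [0.035, 0.999, 0.0, 0.0]
contact_force: [-0.4, -0.4, -0.2]
width: 54.1
finger_force: 0.0
```

{"name": "step_arm", "arguments": {"rows": [{"translation": [0,0,-10],"yaw": 0},{"translation": [0,0,-30],"yaw": 0},{"translation": [0,0,-55],"yaw": 0},{"translation": [0,0,-80],"yaw": 0},{"translation": [0,0,-95],"yaw": 0},{"translation": [0,0,-95],"yaw": 0},{"translation": [0,0,-95],"yaw": 0}]}}

```text
time_s: 14.85
eef_pos: [417.2, -193.2, 424.0]
tool_rot: [0.035, 0.999, -0.0, 0.0]
contact_force: [0.8, -0.4, -0.2]
width: 53.7
finger_force: 0.0
```

```bash
python3 -c "
from h import *
look((463,-196,120),[('adapter',193,0,255),('clamp',171,150,255)],'pics/w2.png')
plan(556.6,45,250,101.2)"
```

```text
adapter 1465 (array([ 484. , -199.5]), array([33.8, 23.9]), 84.8) 192.5
clamp 2657 (array([ 417.5, -193.5]), array([69.4, 29.9]), -3.9) 170.6
t 14.9 shift [-122.3  247.4    7.4] yaw -15.2 cur 86.0 pos [ 417.1 -193.2  423.5] w 53.9 q7 1.57 F [-0.4 -0.2 -0.1]
```

View pics/w2.png

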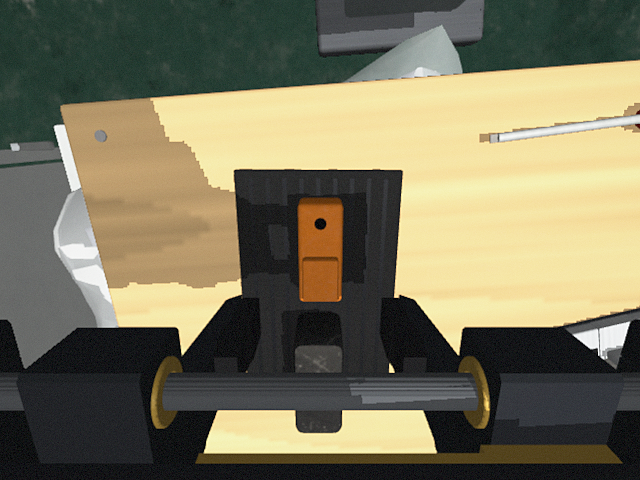

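The clamp (320,250) and adapter (318,390) both stand upright in line on the mat. Next is the gauge.

{"name": "step_arm", "arguments": {"rows": [{"translation": [-10,20,0],"yaw": -1},{"translation": [-24,48,0],"yaw": -3},{"translation": [-40,80,0],"yaw": -6},{"translation": [-56,112,0],"yaw": -9},{"translation": [-72,144,0],"yaw": -12},{"translation": [-88,176,0],"yaw": -14},{"translation": [-104,208,0],"yaw": -15.2},{"translation": [-116,235,0],"yaw": -15.2},{"translation": [-122,247,0],"yaw": -15.2},{"translation": [-122,247,0],"yaw": -15.2},{"translation": [-122,247,0],"yaw": -15.2}], "fingers": 50}}

```text
time_s: 16.0
eef_pos: [556.0, 43.1, 423.1]
tool_rot: [-0.097, 0.995, -0.001, -0.001]
contact_force: [-0.3, -0.3, -1.0]
width: 50.0
finger_force: 0.0
```

```bash
python3 -c "
from h import *
look((556,47,80),[('gauge',167,0,120)])
plan(556.6,44.5,157.5,101.2)"
```

```text
gauge 2927 (array([556.9,  43.6]), array([60., 24.]), 11.2) 166.8
t 16.1 shift [-1.2  1.9 99.8] yaw -0.2 cur 101.0 pos [556.   42.6 423.3] w 49.6 q7 1.32 F [-0.6 -1.4  0.9]
```

{"name": "step_arm", "arguments": {"rows": [{"translation": [-1,1.2,20],"yaw": -0.2},{"translation": [-1,1.2,45],"yaw": -0.2},{"translation": [-1,1.2,68],"yaw": -0.2},{"translation": [-1,1.2,85],"yaw": -0.2},{"translation": [-1,1.2,94],"yaw": -0.2},{"translation": [-1,1.2,98],"yaw": -0.2},{"translation": [-1,1.2,99],"yaw": -0.2},{"translation": [-1,1.2,99],"yaw": -0.2},{"translation": [-1,1.2,99],"yaw": -0.2}]}}

```text
time_s: 16.95
eef_pos: [557.6, 45.9, 325.7]
tool_rot: [-0.099, 0.995, 0.0, 0.001]
contact_force: [0.2, -0.4, 0.2]
width: 49.9
finger_force: 0.0
```

{"name": "step_arm", "arguments": {"rows": [{"translation": [0,0,0],"yaw": 0},{"translation": [0,0,0],"yaw": 0},{"translation": [0,0,0],"yaw": 0},{"translation": [0,0,0],"yaw": 0},{"translation": [0,0,0],"yaw": 0},{"translation": [0,0,0],"yaw": 0},{"translation": [0,0,0],"yaw": 0},{"translation": [0,0,0],"yaw": 0}], "fingers": 12, "grip_force": 30}}

```text
time_s: 17.75
eef_pos: [557.5, 45.5, 325.1]
tool_rot: [-0.099, 0.995, -0.0, 0.0]
contact_force: [-1.2, -2.9, 3.4]
width: 23.5
finger_force: 30.0
```

{"name": "step_arm", "arguments": {"rows": [{"translation": [0,0,-4],"yaw": 0},{"translation": [0,0,-12],"yaw": 0},{"translation": [0,0,-25],"yaw": 0},{"translation": [0,0,-45],"yaw": 0},{"translation": [0,0,-65],"yaw": 0},{"translation": [0,0,-80],"yaw": 0},{"translation": [0,0,-85],"yaw": 0},{"translation": [0,0,-85],"yaw": 0}]}}

```text
time_s: 18.55
eef_pos: [557.4, 46.3, 410.9]
tool_rot: [-0.099, 0.995, 0.0, 0.001]
contact_force: [0.4, 0.5, -2.8]
width: 23.4
finger_force: 30.0
```

```bash
python3 -c "
from h import *
plan(511,260.5,243,104.3)"
```

```text
t 18.6 shift [  3.2 219.2   2. ] yaw -2.9 cur 101.4 pos [557.4  46.3 410.9] w 23.4 q7 1.31 F [ 0.4  0.5 -2.8]
```

{"name": "step_arm", "arguments": {"rows": [{"translation": [0,15,0],"yaw": 0},{"translation": [1,40,0],"yaw": -1},{"translation": [1,70,0],"yaw": -2},{"translation": [2,100,0],"yaw": -2.9},{"translation": [2,130,0],"yaw": -2.9},{"translation": [3,160,0],"yaw": -2.9},{"translation": [3.2,188,0],"yaw": -2.9},{"translation": [3.2,208,0],"yaw": -2.9},{"translation": [3.2,219,0],"yaw": -2.9},{"translation": [3.2,219,0],"yaw": -2.9},{"translation": [3.2,219,0],"yaw": -2.9}]}}

```text
time_s: 19.65
eef_pos: [511.1, 259.2, 409.4]
tool_rot: [-0.124, 0.992, -0.001, -0.001]
contact_force: [0.3, 0.1, -2.9]
width: 23.3
finger_force: 30.0
```

```bash
python3 - <<'E'
from h import *
c=cams.get_calibration("wrist");p,d=cams.grab_frame("wrist");c=(c["camera_matrix"],c["dist"],c["T"])
cv2.imwrite("pics/w3.png",p)
W=world(d,*c);np.savez("w3.npz",p=p,W=W)
m=biggest((abs(W[...,2]-153)<4)&(np.hypot(W[...,0]-511,W[...,1]-260)<90));print(m.sum(),rect(W[m][:,:2]))
plan(511,260.5,170,104.3)
E
```

```text
14315 (array([501.9, 257.4]), array([100.1,  90.1]), 14.0)
t 19.7 shift [-0.1  2.  73.5] yaw -0.1 cur 104.2 pos [511.4 258.7 409.5] w 23.7 q7 0.98 F [ 0.3 -0.7 -3.7]
```

View pics/w3.png

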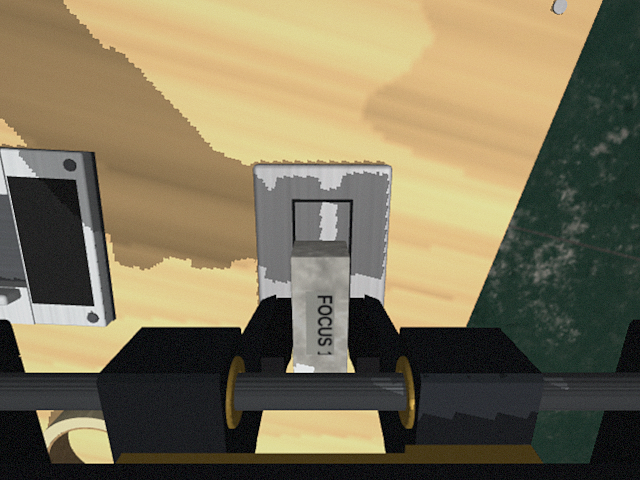

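The gauge is held at (320,310), lined up with the scribed rectangle (323,220). The plate centre agrees with the top camera, so I lower it.

{"name": "step_arm", "arguments": {"rows": [{"translation": [0,1.2,15],"yaw": 0},{"translation": [0,1.2,35],"yaw": 0},{"translation": [0,1.2,52],"yaw": 0},{"translation": [0,1.2,64],"yaw": 0},{"translation": [0,1.2,70],"yaw": 0},{"translation": [0,1.2,73],"yaw": 0},{"translation": [0,1.2,74],"yaw": 0},{"translation": [0,1.2,74],"yaw": 0},{"translation": [0,1.2,74],"yaw": 0}]}}

```text
time_s: 20.6
eef_pos: [511.0, 261.4, 336.5]
tool_rot: [-0.124, 0.992, 0.0, 0.001]
contact_force: [0.4, 0.7, -3.1]
width: 24.0
finger_force: 30.0
```

```bash
python3 -c "
from h import *
plan(511,260.5,169,104.3)"
```

```text
t 20.6 shift [ 0.2 -0.8  1.5] yaw -0.0 cur 104.3 pos [511.  261.4 336.5] w 24.0 q7 0.93 F [ 0.4  0.7 -3.1]
```

{"name": "step_arm", "arguments": {"rows": [{"translation": [0,-0.8,1],"yaw": 0},{"translation": [0,-0.8,1],"yaw": 0},{"translation": [0,-0.8,1],"yaw": 0}]}}

```text
time_s: 20.9
eef_pos: [511.1, 260.4, 335.1]
tool_rot: [-0.124, 0.992, 0.0, 0.0]
contact_force: [0.5, -0.1, -2.8]
width: 23.7
finger_force: 30.0
```

{"name": "step_arm", "arguments": {"rows": [{"translation": [0,0,0],"yaw": 0},{"translation": [0,0,0],"yaw": 0},{"translation": [0,0,0],"yaw": 0},{"translation": [0,0,0],"yaw": 0},{"translation": [0,0,0],"yaw": 0}], "fingers": 50}}

```text
time_s: 21.4
eef_pos: [511.0, 260.5, 335.0]
tool_rot: [-0.124, 0.992, 0.0, 0.0]
contact_force: [0.1, -0.2, 0.0]
width: 50.2
finger_force: 0.0
```

{"name": "step_arm", "arguments": {"rows": [{"translation": [0,0,-10],"yaw": 0},{"translation": [0,0,-30],"yaw": 0},{"translation": [0,0,-55],"yaw": 0},{"translation": [0,0,-80],"yaw": 0},{"translation": [0,0,-90],"yaw": 0},{"translation": [0,0,-90],"yaw": 0},{"translation": [0,0,-90],"yaw": 0}]}}

```text
time_s: 22.1
eef_pos: [510.8, 260.1, 424.3]
tool_rot: [-0.124, 0.992, -0.0, -0.0]
contact_force: [-0.7, -0.6, 0.4]
width: 50.0
finger_force: 0.0
```

```bash
python3 -c "
from h import *
look((511,260,80),[('gauge',177,0,120),('plate',153,0,120)],'pics/w4.png')
plan(417.5,-193.2,260,86)"
```

```text
gauge 3152 (array([510.4, 259.7]), array([60.3, 24. ]), 14.3) 176.8
plate 15910 (array([511.4, 259.7]), array([119.5,  90.2]), 13.9) 152.7
t 22.1 shift [ 202.  -416.4   -1.5] yaw 18.3 cur 104.3 pos [510.7 260.1 423.9] w 49.9 q7 0.99 F [0.2 0.2 0.1]
```

View pics/w4.png

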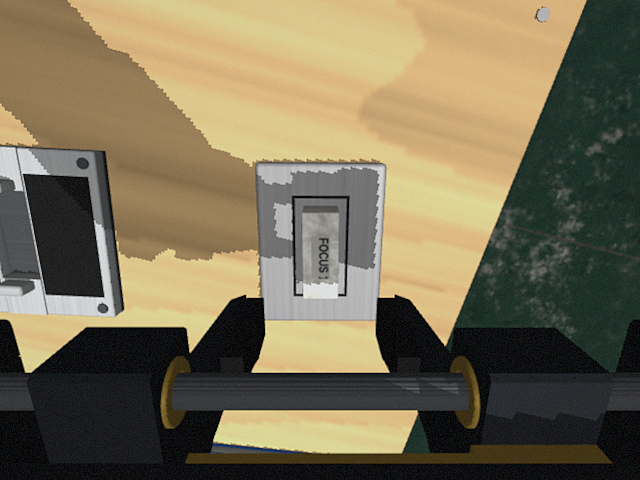

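The gauge (321,250) sits inside the rectangle, 1 mm off centre and 0.4° off. Back to the clamp on the mat.

{"name": "step_arm", "arguments": {"rows": [{"translation": [8,-16,0],"yaw": 1},{"translation": [20,-42,0],"yaw": 3},{"translation": [38,-78,0],"yaw": 5},{"translation": [56,-115,0],"yaw": 7},{"translation": [74,-152,0],"yaw": 9},{"translation": [92,-189,0],"yaw": 11},{"translation": [110,-226,0],"yaw": 13},{"translation": [128,-263,0],"yaw": 15},{"translation": [146,-300,0],"yaw": 17},{"translation": [164,-337,0],"yaw": 18.3},{"translation": [182,-374,0],"yaw": 18.3},{"translation": [195,-400,0],"yaw": 18.3}]}}

```text
time_s: 23.35
eef_pos: [419.2, -178.0, 423.8]
tool_rot: [0.037, 0.999, -0.0, -0.001]
contact_force: [0.2, -0.0, 0.0]
width: 49.7
finger_force: 0.0
```

```bash
python3 -c "
from h import *
plan(417.3,-193.2,162,86)"
```

```text
t 23.4 shift [  0.5 -15.3  95.8] yaw -0.2 cur 85.8 pos [ 419.2 -178.   423.8] w 49.7 q7 1.54 F [ 0.2 -0.   0. ]
```

{"name": "step_arm", "arguments": {"rows": [{"translation": [0.5,-15,5],"yaw": -0.2},{"translation": [0.5,-15,5],"yaw": -0.2},{"translation": [0.5,-15,20],"yaw": -0.2},{"translation": [0.5,-15,45],"yaw": -0.2},{"translation": [0.5,-15,68],"yaw": -0.2},{"translation": [0.5,-15,84],"yaw": -0.2},{"translation": [0.5,-15,92],"yaw": -0.2},{"translation": [0.5,-15,95],"yaw": -0.2},{"translation": [0.5,-15,95],"yaw": -0.2},{"translation": [0.5,-15,95],"yaw": -0.2}]}}

```text
time_s: 24.35
eef_pos: [419.3, -190.0, 330.4]
tool_rot: [0.033, 0.999, -0.0, 0.001]
contact_force: [0.1, 0.1, -0.3]
width: 50.2
finger_force: 0.0
```

{"name": "step_arm", "arguments": {"rows": [{"translation": [0,0,0],"yaw": 0},{"translation": [0,0,0],"yaw": 0},{"translation": [0,0,0],"yaw": 0},{"translation": [0,0,0],"yaw": 0},{"translation": [0,0,0],"yaw": 0},{"translation": [0,0,0],"yaw": 0},{"translation": [0,0,0],"yaw": 0}], "fingers": 20, "grip_force": 20}}

```text
time_s: 25.05
eef_pos: [419.1, -190.5, 330.3]
tool_rot: [0.034, 0.999, -0.0, 0.0]
contact_force: [-0.6, -2.0, 5.6]
width: 29.6
finger_force: 20.0
```

{"name": "step_arm", "arguments": {"rows": [{"translation": [0,0,-5],"yaw": 0},{"translation": [0,0,-15],"yaw": 0},{"translation": [0,0,-30],"yaw": 0},{"translation": [0,0,-50],"yaw": 0},{"translation": [0,0,-70],"yaw": 0},{"translation": [0,0,-88],"yaw": 0},{"translation": [0,0,-98],"yaw": 0},{"translation": [0,0,-98],"yaw": 0}]}}

```text
time_s: 25.85
eef_pos: [419.1, -190.2, 429.1]
tool_rot: [0.034, 0.999, -0.0, 0.001]
contact_force: [0.6, 0.2, -0.4]
width: 29.5
finger_force: 20.0
```

```bash
python3 -c "
from h import *
plan(553.8,79.4,262,101.2)"
```

```text
t 25.9 shift [-116.3  278.     1.3] yaw -15.0 cur 86.2 pos [ 419.1 -190.2  429.1] w 29.5 q7 1.57 F [ 0.6  0.2 -0.4]
```

{"name": "step_arm", "arguments": {"rows": [{"translation": [-8,18,0],"yaw": -1},{"translation": [-20,46,0],"yaw": -3},{"translation": [-34,80,0],"yaw": -5},{"translation": [-48,114,0],"yaw": -7},{"translation": [-62,148,0],"yaw": -9},{"translation": [-77,182,0],"yaw": -11},{"translation": [-92,216,0],"yaw": -13},{"translation": [-106,250,0],"yaw": -15},{"translation": [-114,270,0],"yaw": -15},{"translation": [-118,278,0],"yaw": -15},{"translation": [-118,278,0],"yaw": -15},{"translation": [-118,278,0],"yaw": -15}]}}

```text
time_s: 27.05
eef_pos: [554.8, 77.7, 427.2]
tool_rot: [-0.096, 0.995, -0.001, -0.001]
contact_force: [0.5, -0.3, -1.3]
width: 29.8
finger_force: 20.0
```

```bash
python3 -c "
from h import *
plan(555.4,79.5,174.8,101.2)"
```

```text
t 27.1 shift [-1.1  1.8 86.4] yaw -0.1 cur 101.1 pos [554.8  77.7 427.2] w 29.8 q7 1.26 F [ 0.5 -0.3 -1.3]
```

{"name": "step_arm", "arguments": {"rows": [{"translation": [-0.8,0.5,15],"yaw": 0},{"translation": [-0.8,0.5,35],"yaw": 0},{"translation": [-0.8,0.5,55],"yaw": 0},{"translation": [-0.8,0.5,70],"yaw": 0},{"translation": [-0.8,0.5,78],"yaw": 0},{"translation": [-0.8,0.5,82],"yaw": 0},{"translation": [-0.8,0.5,83],"yaw": 0},{"translation": [-0.8,0.5,83],"yaw": 0},{"translation": [-0.8,0.5,83],"yaw": 0}]}}

```text
time_s: 27.95
eef_pos: [556.2, 79.9, 345.6]
tool_rot: [-0.097, 0.995, 0.0, 0.001]
contact_force: [0.1, -0.6, -1.1]
width: 30.1
finger_force: 20.0
```

```bash
python3 -c "
from h import *
plan(555.4,79.5,174.8,101.2)"
```

```text
t 27.9 shift [ 0.9 -0.2  4.8] yaw -0.1 cur 101.1 pos [556.2  79.9 345.6] w 30.1 q7 1.2 F [ 0.1 -0.6 -1.1]
```

{"name": "step_arm", "arguments": {"rows": [{"translation": [0.8,-0.3,2.5],"yaw": 0},{"translation": [0.8,-0.3,4.8],"yaw": 0},{"translation": [0.8,-0.3,4.8],"yaw": 0},{"translation": [0.8,-0.3,4.8],"yaw": 0}]}}

```text
time_s: 28.35
eef_pos: [555.3, 79.4, 340.4]
tool_rot: [-0.097, 0.995, -0.0, 0.0]
contact_force: [-1.3, -0.2, 2.2]
width: 29.5
finger_force: 20.0
```

{"name": "step_arm", "arguments": {"rows": [{"translation": [0,0,0],"yaw": 0},{"translation": [0,0,0],"yaw": 0},{"translation": [0,0,0],"yaw": 0},{"translation": [0,0,0],"yaw": 0},{"translation": [0,0,0],"yaw": 0}], "fingers": 50}}

```text
time_s: 28.85
eef_pos: [555.3, 79.4, 340.0]
tool_rot: [-0.097, 0.995, 0.0, -0.0]
contact_force: [-0.8, -0.5, 0.3]
width: 49.7
finger_force: 0.0
```

{"name": "step_arm", "arguments": {"rows": [{"translation": [0,0,-10],"yaw": 0},{"translation": [0,0,-30],"yaw": 0},{"translation": [0,0,-55],"yaw": 0},{"translation": [0,0,-75],"yaw": 0},{"translation": [0,0,-85],"yaw": 0},{"translation": [0,0,-85],"yaw": 0},{"translation": [0,0,-85],"yaw": 0}]}}

```text
time_s: 29.55
eef_pos: [555.0, 79.3, 424.7]
tool_rot: [-0.097, 0.995, -0.0, -0.0]
contact_force: [0.0, 0.6, -0.5]
width: 49.9
finger_force: 0.0
```

```bash
python3 -c "
from h import *
look((556,47,100),[('clamp',181,150,255)])
plan(509.3,-200.9,260,86)"
```

```text
clamp 2852 (array([553.3,  78.6]), array([68.3, 30. ]), 11.2) 180.6
t 29.6 shift [  99.  -266.1   -1.5] yaw 15.2 cur 101.2 pos [554.9  79.3 424.3] w 50.4 q7 1.26 F [-0.7  0.  -0.2]
```

{"name": "step_arm", "arguments": {"rows": [{"translation": [7,-18,0],"yaw": 1},{"translation": [17,-45,0],"yaw": 3},{"translation": [30,-80,0],"yaw": 5},{"translation": [43,-115,0],"yaw": 7},{"translation": [56,-150,0],"yaw": 9},{"translation": [69,-185,0],"yaw": 11},{"translation": [82,-220,0],"yaw": 13},{"translation": [93,-248,0],"yaw": 15.2},{"translation": [99,-265,0],"yaw": 15.2},{"translation": [99,-265,0],"yaw": 15.2},{"translation": [99,-265,0],"yaw": 15.2},{"translation": [99,-265,0],"yaw": 15.2}], "fingers": 56}}

```text
time_s: 30.8
eef_pos: [509.8, -197.9, 424.7]
tool_rot: [0.034, 0.999, 0.001, -0.0]
contact_force: [0.8, 1.4, 0.4]
width: 56.1
finger_force: 0.0
```

```bash
python3 -c "
from h import *
plan(509,-200.9,163,86)"
```

```text
t 30.8 shift [ 0.5 -3.2 95.7] yaw 0.1 cur 86.1 pos [ 509.8 -197.9  424.7] w 56.1 q7 1.54 F [0.8 1.4 0.4]
```

{"name": "step_arm", "arguments": {"rows": [{"translation": [0.5,-1.5,5],"yaw": 0},{"translation": [0.5,-1.5,20],"yaw": 0},{"translation": [0.5,-1.5,45],"yaw": 0},{"translation": [0.5,-1.5,68],"yaw": 0},{"translation": [0.5,-1.5,84],"yaw": 0},{"translation": [0.5,-1.5,92],"yaw": 0},{"translation": [0.5,-1.5,95],"yaw": 0},{"translation": [0.5,-1.5,95],"yaw": 0},{"translation": [0.5,-1.5,95],"yaw": 0}]}}

```text
time_s: 31.7
eef_pos: [509.2, -201.1, 330.8]
tool_rot: [0.035, 0.999, -0.0, 0.001]
contact_force: [0.1, 0.2, -0.1]
width: 56.4
finger_force: 0.0
```

{"name": "step_arm", "arguments": {"rows": [{"translation": [0,0,0],"yaw": 0},{"translation": [0,0,0],"yaw": 0},{"translation": [0,0,0],"yaw": 0},{"translation": [0,0,0],"yaw": 0},{"translation": [0,0,0],"yaw": 0},{"translation": [0,0,0],"yaw": 0},{"translation": [0,0,0],"yaw": 0}], "fingers": 25, "grip_force": 20}}

```text
time_s: 32.4
eef_pos: [508.9, -201.2, 330.4]
tool_rot: [0.035, 0.999, -0.0, 0.0]
contact_force: [-0.6, 0.7, 6.2]
width: 34.2
finger_force: 20.0
```

{"name": "step_arm", "arguments": {"rows": [{"translation": [0,0,-5],"yaw": 0},{"translation": [0,0,-15],"yaw": 0},{"translation": [0,0,-30],"yaw": 0},{"translation": [0,0,-50],"yaw": 0},{"translation": [0,0,-70],"yaw": 0},{"translation": [0,0,-88],"yaw": 0},{"translation": [0,0,-98],"yaw": 0},{"translation": [0,0,-98],"yaw": 0}]}}

```text
time_s: 33.2
eef_pos: [509.1, -201.2, 429.5]
tool_rot: [0.035, 0.999, -0.0, 0.001]
contact_force: [0.5, -0.2, -1.2]
width: 33.7
finger_force: 20.0
```

```bash
python3 -c "
from h import *
plan(564.6,11,262,101.2)"
```

```text
t 33.2 shift [-40.4 215.6   1.5] yaw -15.3 cur 85.9 pos [ 509.1 -201.2  429.5] w 33.7 q7 1.55 F [ 0.5 -0.2 -1.2]
```

{"name": "step_arm", "arguments": {"rows": [{"translation": [-3,16,0],"yaw": -1},{"translation": [-8,42,0],"yaw": -3},{"translation": [-14,74,0],"yaw": -6},{"translation": [-20,106,0],"yaw": -9},{"translation": [-26,138,0],"yaw": -12},{"translation": [-32,170,0],"yaw": -14},{"translation": [-37,198,0],"yaw": -15.3},{"translation": [-40.4,215,0],"yaw": -15.3},{"translation": [-40.4,215,0],"yaw": -15.3},{"translation": [-40.4,215,0],"yaw": -15.3},{"translation": [-40.4,215,0],"yaw": -15.3}]}}

```text
time_s: 34.3
eef_pos: [563.9, 9.1, 427.5]
tool_rot: [-0.097, 0.995, -0.001, -0.001]
contact_force: [0.3, 0.4, -1.6]
width: 33.7
finger_force: 20.0
```

{"name": "step_arm", "arguments": {"rows": [{"translation": [0,0,15],"yaw": 0},{"translation": [0,0,35],"yaw": 0},{"translation": [0,0,55],"yaw": 0},{"translation": [0,0,70],"yaw": 0},{"translation": [0,0,78],"yaw": 0},{"translation": [0,0,82],"yaw": 0},{"translation": [0,0,83],"yaw": 0},{"translation": [0,0,83],"yaw": 0},{"translation": [0,0,83],"yaw": 0}]}}

```text
time_s: 35.2
eef_pos: [564.5, 10.4, 345.8]
tool_rot: [-0.098, 0.995, 0.0, 0.001]
contact_force: [0.5, 0.2, -1.4]
width: 34.2
finger_force: 20.0
```

```bash
python3 -c "
from h import *
plan(564.6,11,174.8,101.2)"
```

```text
t 35.2 shift [-0.2  0.5  5. ] yaw 0.0 cur 101.2 pos [564.5  10.4 345.8] w 34.2 q7 1.32 F [ 0.5  0.2 -1.4]
```

{"name": "step_arm", "arguments": {"rows": [{"translation": [0,0.5,2.5],"yaw": 0},{"translation": [0,0.5,4.8],"yaw": 0},{"translation": [0,0.5,4.8],"yaw": 0},{"translation": [0,0.5,4.8],"yaw": 0}]}}

```text
time_s: 35.6
eef_pos: [564.3, 11.1, 340.4]
tool_rot: [-0.098, 0.995, 0.0, 0.0]
contact_force: [0.3, 0.5, -0.1]
width: 33.7
finger_force: 20.0
```

{"name": "step_arm", "arguments": {"rows": [{"translation": [0,0,0],"yaw": 0},{"translation": [0,0,0],"yaw": 0},{"translation": [0,0,0],"yaw": 0},{"translation": [0,0,0],"yaw": 0},{"translation": [0,0,0],"yaw": 0}], "fingers": 52}}

```text
time_s: 36.1
eef_pos: [564.2, 11.0, 340.3]
tool_rot: [-0.098, 0.995, 0.0, 0.0]
contact_force: [-0.2, 0.4, -0.1]
width: 51.9
finger_force: 0.0
```

{"name": "step_arm", "arguments": {"rows": [{"translation": [0,0,-10],"yaw": 0},{"translation": [0,0,-30],"yaw": 0},{"translation": [0,0,-55],"yaw": 0},{"translation": [0,0,-80],"yaw": 0},{"translation": [0,0,-105],"yaw": 0},{"translation": [0,0,-110],"yaw": 0},{"translation": [0,0,-110],"yaw": 0},{"translation": [0,0,-110],"yaw": 0}]}}

```text
time_s: 36.9
eef_pos: [563.8, 10.8, 449.4]
tool_rot: [-0.098, 0.995, -0.0, -0.001]
contact_force: [0.3, -1.0, -0.8]
width: 52.1
finger_force: 0.0
```

```bash
python3 -c "
from h import *
look((556,47,100),[('adapter',203,0,255),('clamp',181,150,255)],'pics/w5.png')
plan(564.6,11,262,101.2)"
```

```text
adapter 5263 (array([565.3,  10.8]), array([74.4, 33.9]), 11.1) 202.5
clamp 2370 (array([553. ,  78.1]), array([67.5, 30. ]), 10.7) 180.6
t 37.0 shift [-0.9  0.  21.1] yaw 0.1 cur 101.3 pos [563.7  10.8 449.1] w 52.0 q7 1.4 F [-0.7 -0.2  0.1]
```

View pics/w5.png

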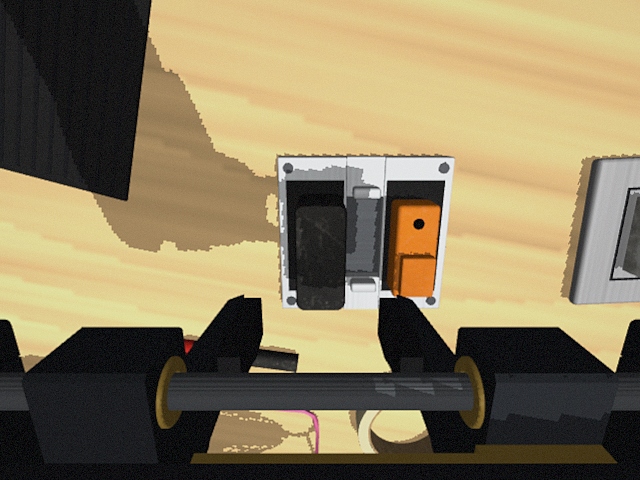

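The adapter (320,255) and clamp (415,250) stand upright on the board, each within about 1 mm of where it stood. The gripper is clear, so I hand the job in.

```bash
python3 -c "
from station import job_done
print(job_done())"
```

```text
the job is handed in; nothing more can be done
None
```

I handed the job in at 37 s of the 136 s allowed: the gauge lies about 1 mm off the rectangle's centre, the adapter and clamp block stand within about 1 mm of where they started, the tape, marker and bottle were left alone, and no verdict came back.

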